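# Put the seasonings back after cooking

### The job

Cooking is done: clear the seasonings off the cooktop and put each back where it belongs on the worktop - the two red-capped spice jars in the two free bays of the spice rack, the pepper mill in the wide ring of the cruet stand, the salt shaker in its narrow ring, and the garlic bulb in the vegetable tray with the onion. The jars, the mill and the shaker must be kept upright all the way and stand upright in their places at the end. Leave the jar already in the rack and the onion where they are.

Things in the scene. Friction and masses are not known exactly. Their poses are not given: they have to be found in the camera images.
- jar_a: A glass spice jar, round, 45 mm in diameter and 106 mm tall, with a red screw cap (45 mm wide, the top 21 mm) over a labelled clear body of 42 mm; about 0.11 kg. It stands upright on the cooktop (z = 0). Origin: centre of its underside, z axis up along it. The two loose jars differ only in their labels and are interchangeable.
- jar_b: A glass spice jar, round, 45 mm in diameter and 106 mm tall, with a red screw cap (45 mm wide, the top 21 mm) over a labelled clear body of 42 mm; about 0.11 kg. It stands upright on the cooktop (z = 0). Origin: centre of its underside, z axis up along it. The two loose jars differ only in their labels and are interchangeable.
- mill: The tall turned wooden pepper mill with a round head and a small metal button on top: 58 mm in diameter at the foot, 170 mm tall; the head is a ball of 49 mm diameter between 123 and 159 mm above the foot and does not turn here; grip the head or the body. About 0.18 kg. It stands upright on the cooktop. Origin: centre of its underside, z axis up.
- salt: The salt shaker: a small glass body of 44 mm diameter with a grey metal cap (34 mm wide, from 66 mm up), 90 mm tall; about 0.1 kg. It stands upright on the cooktop. Origin: centre of its underside, z axis up.
- garlic: A whole garlic bulb, pale, about 60 x 57 mm across and 58 mm tall with its pointed neck on top, widest about 20 to 30 mm above its underside; about 0.04 kg. It stands on the cooktop. Origin: centre of its underside, z axis up to the neck.
- spice_rack: The spice rack, fixed on the worktop (top at z = -0.007): a dark wooden tray 78 x 204 mm with 50 mm high end panels, steel rails in front and behind (upper one 43 mm above its underside) and two 33 mm high dividers, which make three bays in a row along its y axis, each 62 x 60 mm inside, open above. Origin: centre of its underside, z up. Bay centres at y = +64 mm (taken by a jar), 0 and -64 mm (free), x = 0; the bay floor is 8 mm above the origin.
- cruet_stand: The cruet stand, fixed on the worktop: a dark wooden foot 94 x 166 x 10 mm carrying two steel wire rings side by side, 46 mm high at their upper edge. Origin: centre of the underside, z up. The wide ring (76 mm inside, for the pepper mill) is centred at y = -34 mm, the narrow ring (60 mm inside, for the salt shaker) at y = +38.6 mm, both at x = 0; things stand on the foot, 10 mm above the origin.
- vegetable_tray: The vegetable tray, fixed on the worktop: a low dark wooden tray with a slatted floor, 125 x 175 mm outside, 113 x 163 mm inside, rim 30 mm high, floor 8 mm above its underside. Origin: centre of the underside, z up, y along its length. An onion lies in its +y half; the -y half is free (centre of the free half: y = -45 mm).
- rack_jar: The spice jar that is already in the rack, standing in its bay at y = +64 mm; same shape and size as the loose jars. Origin: centre of its underside. To be left where it is. (A wall cabinet hangs over the back of the worktop, from x = 0.60 on and right of y = -0.32, its underside 0.33 m up: keep the arm clear of it when moving across.)
- onion: The red onion, 78 mm across and 84 mm tall, already in the tray's +y half. Origin: centre of its underside. To be left where it is.

How it is judged:
By the outcome, as a careful person would: the job done as asked, in the order asked, and still so for the second after the job is handed in, with the robot touching nothing.
It also fails if it takes over 134 s, if anything falls off the work surface, if the arm or the gripper's body presses on something with over 40 N, if the wrist force passes 120 N, or if a joint passes its speed limit or range.

### The arm

A 6-joint arm with a two-finger parallel gripper is mounted at the origin on a cart in front of the work surface, level with it; the furniture and walls round the work are solid. World frame = base frame: x ahead of the robot, y to its left, z up, the work surface at z = 0. Lengths are in mm, angles in rad, forces in N, time in s.
With the tool pointing down it reaches from about 350 to 975 mm from the base axis. Payload 7.1 kg.
Tool frame: the origin (TCP) lies at the centre of the arm's flange, where the gripper is bolted on; the fingertips stand 182 mm ahead of it and the grasp point (between the pads) lies 163 mm ahead of it; z points along the fingers, y is the line along which they close (so a half turn about z gives the same grasp; the last joint's range is limited). The gripper opens to 88 mm and grips with 3 to 60 N. Pads are 20 mm wide; open, the fingers measure 115 mm over their backs; the gripper's body (75 mm by 178 mm) begins 61 mm behind the grasp point.
Start: joints at [-1.155, 0.423, 1.63, -0, 1.089, -0.019], TCP at [263.283, -566.823, 404.675] pointing down, gripper open.
Joint ranges: [-3, 3], [-0.9, 2.11], [0.09, 2.58], [-1.31, 4.45], [0.11, 2.69], [-2.54, 2.54]. Speed limits (rad/s): [2.39, 2.39, 3.01, 3.14, 3.14, 3.14].

### API

Orientations are given as a rotation vector (axis times angle).
In Python, from workcell import readout, get_image, ctrl gives the robot as it stands.
- The arm moves only by the tool step_arm, never from a script. Its argument "targets" is a list that holds one entry, the list of rows, each a list of 7 numbers: the shift along the world's x, y, z as a fraction of full scale, then the turn, a rotation vector about the world's x, y, z as a fraction of full scale, then the opening, from 0 (shut) to 1 (fully open). In form: [[[dx, dy, dz, wx, wy, wz, claw], ...]]. A call has exactly 5 rows; each row shifts and turns the commanded pose from where the row before left it; what a row does not reach is not made up. Full scale, the value 1, is 0.05 m for a shift and 4 degrees for a turn. A row lasts 1/8 s, in which the tool goes at most 62.5 mm and 10.7 degrees, less where a joint would pass 70% of its speed; a pose out of reach is approached as far as the arm can. A call with a number of a shift or a turn outside -1 to 1 is refused whole. A call with a gripper value outside its range is refused whole. The fingers move at their own pace and stop on an object; the grip force is fixed at half the most. Time passes only in rows, so rows that do not move let the fingers close, or fill a call up. It gives the time, the measured TCP pose, the force, the opening and the grip force at its end, in the units of the state.
- readout.get_obs(): the state, without advancing time (a new reading comes with each control period).
- get_image(name): name is "scene" or "top" or "wrist"; returns a dict with "pixels" (480x640x3 uint8, red, green, blue), "intrinsics" (3x3 intrinsics, pixels), "extrinsics" (4x4, takes a point from world to camera coordinates). Camera axes: x right, y down, z forward; pixel columns grow to the right and rows downward; lengths in mm; the calibration is good to about 2 mm. The wrist camera is an equidistant fisheye: a pixel r from the principal point sees the ray r / f radians off the axis. A picture is of the moment at which its call begins. There is no depth.
- ctrl.close_job(): hands the job in; it is judged then, once.
The state is a dict: "t": time; "qpos": joint angles; "qvel": joint speeds; "joint_torque": joint torques, N m; "ee_pos": TCP position; "orientation": TCP orientation; "ft_force": force on the tool from outside, world axes, zero at the start; "moment": the same for the moment, N m; "width": finger opening in mm; "grasp_force": force on a finger pad.
Only numpy, scipy, OpenCV 4.12 (cv2) and the standard library are available. Lean on these libraries where they do the work, as an engineer would, in place of code of your own. Each camera call takes 0.05 s, during which the arm holds its last target. There are 200 camera calls.

## Working session

There is one attempt and no reset: what is moved stays moved. The work goes in short steps, Python scripts to look and compute and a tool call to move; the robot and the scene stay as the last step left them, time stands still between calls to the robot, and variables do not carry over. Pictures are saved under pics/ and viewed, at most 14 in all, crops included, and the job is handed in when it is done.

Besides the shell and the picture viewer there is one more tool, called after ">>>" by a JSON object that holds its "api" and its "payload". step_arm: Moves the arm, as the interface text tells. Shift numbers are shares of 0.05 m and turn numbers shares of 4 degrees, none past 1 either way. Its arguments: {"type":"object","properties":{"targets":{"type":"array"}},"required":["targets"]}

```bash
mkdir -p pics; ls; cat > h.py <<'E'
import numpy as np, cv2
from workcell import readout, get_image, ctrl
def snap(n,f):
    d=get_image(n); cv2.imwrite('pics/'+f+'.png',d['pixels'][:,:,::-1]); np.savez('pics/'+f+'.npz',**{k:np.array(d[k]) for k in('pixels','intrinsics','extrinsics')}); return d
def load(f): return np.load('pics/'+f+'.npz')
def ray(d,u,v,fish=False):
    K=d['intrinsics'];E=d['extrinsics'];x=(u-K[0,2])/K[0,0];y=(v-K[1,2])/K[1,1]
    if fish:
        r=np.hypot(x,y)+1e-9;c=np.array([np.sin(r)*x/r,np.sin(r)*y/r,np.cos(r)])
    else: c=np.array([x,y,1.])
    R=E[:3,:3];return -R.T@E[:3,3],R.T@c
def onz(d,u,v,z,fish=False):
    o,w=ray(d,u,v,fish);return o+w*(z-o[2])/w[2]
def proj(d,p,fish=False):
    K=d['intrinsics'];E=d['extrinsics'];c=E[:3,:3]@np.array(p,float)+E[:3,3]
    if fish:
        r=np.hypot(c[0],c[1])+1e-9;t=np.arctan2(r,c[2]);x,y=c[0]/r*t,c[1]/r*t
    else:x,y=c[0]/c[2],c[1]/c[2]
    return np.array([K[0,0]*x+K[0,2],K[1,1]*y+K[1,2]])
E
python3 - <<'E'
from h import *
for n in('scene','top','wrist'):
    d=snap(n,n+'0');o,w=ray(d,320,240);print(n,d['intrinsics'],o.round(),w.round(2))
print(readout.get_obs())
E
```

```text
pics
scene [[501.84875122   0.         320.23630584]
 [  0.         501.84875122 238.73545316]
 [  0.           0.           1.        ]] [ 14. 788. 790.] [ 0.43 -0.66 -0.62]
top [[447.6856974    0.         322.27391438]
 [  0.         447.6856974  241.37158256]
 [  0.           0.           1.        ]] [ 442.   13. 1054.] [ 0.06 -0.01 -1.  ]
wrist [[371.64829954   0.         319.99453461]
 [  0.         371.64829954 236.61558473]
 [  0.           0.           1.        ]] [ 327. -536.  383.] [-0.25 -0.11 -0.96]
{'t': 0.15, 'qpos': array([-1.15501845e+00,  4.23678811e-01,  1.63051655e+00,  1.71809320e-05,
        1.08863179e+00, -1.89772051e-02]), 'qvel': array([ 0.00077774, -0.00286577, -0.0023136 , -0.00116485, -0.00159789,
       -0.00240883]), 'joint_torque': array([-5.00903570e-04, -5.44986677e+01, -2.73920846e+01,  6.42630388e-02,
        2.03395018e-02, -8.24008134e-05]), 'ee_pos': array([ 263.18961796, -566.63435177,  404.07088135]), 'orientation': array([-3.0664776e+00, -6.7727221e-01,  3.5863446e-04]), 'ft_force': array([-0.4619206 , -0.02641733, -0.09923909]), 'moment': array([ 0.01492464, -0.03174343,  0.0388785 ]), 'grasp_force': 0.0, 'width': 87.70039783548049}
```

View pics/top0.png

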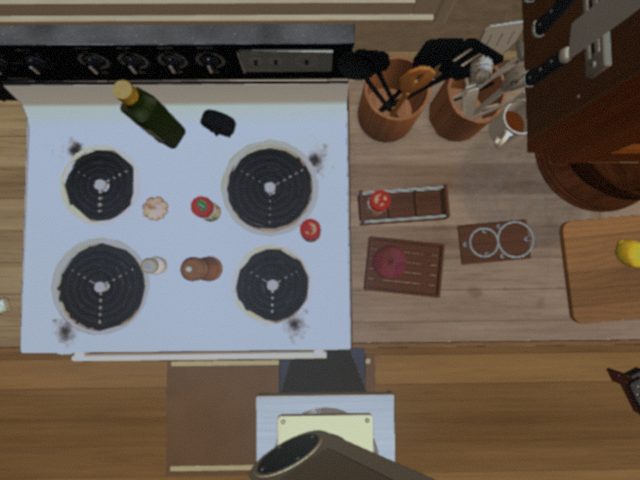

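View pics/scene0.png

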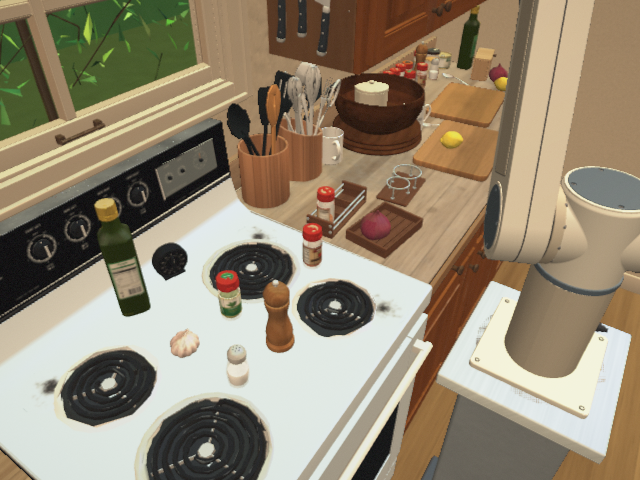

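The top view shows, left to right: garlic (155,208), salt (152,265), mill (200,268), jars (203,207) and (311,230). On the worktop are the rack (403,204), tray (403,266) and cruet stand (496,241). I'll zoom in to measure.

```bash
python3 - <<'E'
import cv2
i=cv2.imread('pics/top0.png')
a=cv2.resize(i[190:290,130:330],None,fx=4,fy=4,interpolation=cv2.INTER_CUBIC);b=cv2.resize(i[178:302,350:550],None,fx=4,fy=4,interpolation=cv2.INTER_CUBIC)[:, :800]
cv2.imwrite('pics/c1.png',a);cv2.imwrite('pics/c2.png',b)
E
```

```text
(no output)
```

View pics/c1.png

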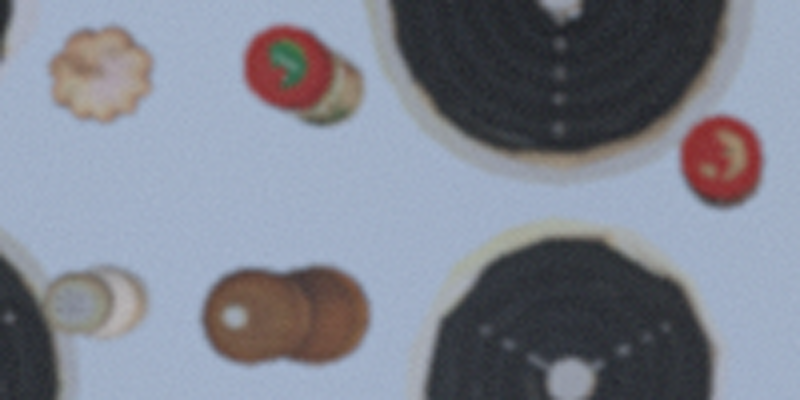

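View pics/c2.png

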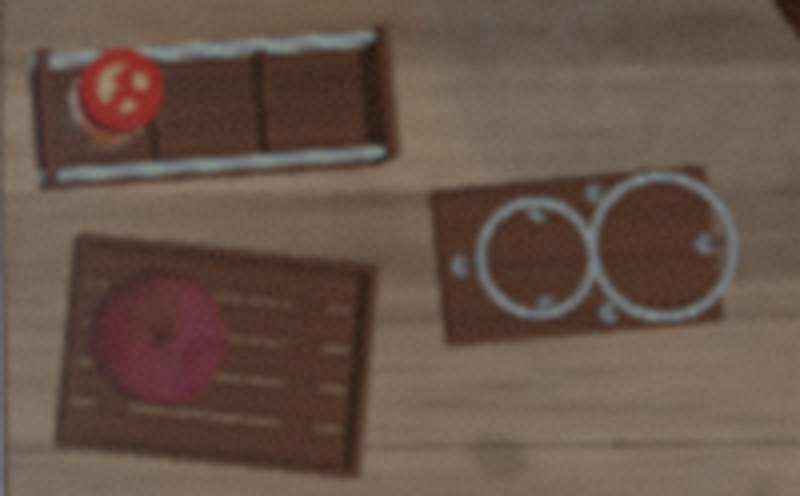

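Crop 1 shows the cap tops of the two jars, the mill's button, the salt cap and the garlic. Crop 2 shows the rack rails, both rings and the tray rim corners.

```bash
python3 - <<'E'
from h import *
d=load('top0');s=load('scene0')
def c1(x,y,z,n):
    p=onz(d,(x+.5)/4-.5+130,(y+.5)/4-.5+190,z);print(n,p.round(),'scene',proj(s,p).round());return p
def c2(x,y,z,n):
    p=onz(d,(x+.5)/4-.5+350,(y+.5)/4-.5+178,z);print(n,p.round(),'scene',proj(s,p).round());return p
c1(288,68,106,'jarA');c1(721,159,106,'jarB');c1(235,317,170,'mill');c1(79,303,90,'salt');c1(100,73,25,'garlic');c1(322,315,8,'millfoot')
j=c2(121,91,107,'rackjar')
r=[c2(*q,36,'rail') for q in((50,60),(375,37),(58,175),(385,153))]
c=sum(r)/4;u=(r[0]+r[2]-r[1]-r[3]);u/=np.linalg.norm(u);print('rack',c.round(),np.degrees(np.arctan2(-u[0],u[1])),'bays',[(c+u*k).round() for k in(64,0,-64)])
n=c2(536,257,39,'narrow');w=c2(664,247,39,'wide');print(np.linalg.norm(n-w),np.degrees(np.arctan2(-(n-w)[0],(n-w)[1])))
t=[c2(*q,23,'tray') for q in((80,236),(377,268),(357,472),(57,447))];c=sum(t)/4;u=t[0]+t[3]-t[1]-t[2];print(np.linalg.norm(u)/2);u/=np.linalg.norm(u);print('tray',c.round(),u,'free',(c-45*u).round())
E
```

```text
jarA [576. 258. 106.] scene [227. 277.]
jarB [525.  28. 106.] scene [312. 229.]
mill [444. 267. 170.] scene [276. 281.]
salt [453. 373.  90.] scene [237. 346.]
garlic [585. 387.  25.] scene [184. 343.]
millfoot [445. 263.   8.] scene [280. 339.]
rackjar [ 585. -122.  107.] scene [326. 191.]
rail [614. -91.  36.] scene [309. 216.]
rail [ 626. -279.   36.] scene [343. 184.]
rail [548. -95.  36.] scene [332. 224.]
rail [ 559. -283.   36.] scene [364. 190.]
rack [ 587. -187.   36.] 3.4030781104599823 bays [array([ 583., -123.,   36.]), array([ 587., -187.,   36.]), array([ 591., -251.,   36.])]
narrow [ 498. -367.   39.] scene [397. 183.]
wide [ 503. -440.   39.] scene [407. 171.]
73.74649141291071 3.8338492557158363
tray [ 514. -108.   23.] scene [346. 230.]
tray [ 494. -280.   23.] scene [384. 202.]
tray [ 376. -265.   23.] scene [421. 218.]
tray [393. -93.  23.] scene [385. 250.]
172.98250095111692
tray [ 444. -187.   23.] [0.10617962 0.99434697 0.        ] free [ 439. -231.   23.]
```

Measurements agree across views: ring spacing 73.7 mm against 72.6, tray length 173 against 175, and the rack jar lands on its +y bay. I'll start with jar B, turning the fingers to close along x.

>>> {"api": "step_arm", "payload": {"targets": [[[0.35, 0.8, 0, 0, 0, 1, 1], [0.35, 0.8, 0, 0, 0, 1, 1], [0.35, 0.8, 0, 0, 0, 1, 1], [0.35, 0.8, 0, 0, 0, 1, 1], [0.35, 0.8, 0, 0, 0, 1, 1]]]}}

```text
t: 0.78
ee_pos: [351.1, -365.5, 404.5]
orientation: [-2.902, -1.203, 0.0]
ft_force: [1.3, -0.4, 0.2]
width: 87.7
grasp_force: 0.0
```

>>> {"api": "step_arm", "payload": {"targets": [[[0.35, 0.8, 0, 0, 0, 1, 1], [0.35, 0.8, 0, 0, 0, 1, 1], [0.35, 0.8, 0, 0, 0, 1, 1], [0.35, 0.8, 0, 0, 0, 1, 1], [0.35, 0.8, 0, 0, 0, 1, 1]]]}}

```text
t: 1.4
ee_pos: [438.6, -165.5, 404.7]
orientation: [2.649, 1.689, 0.0]
ft_force: [-0.7, 0.3, -0.5]
width: 87.7
grasp_force: 0.0
```

>>> {"api": "step_arm", "payload": {"targets": [[[0.35, 0.8, 0, 0, 0, 1, 1], [0.35, 0.8, 0, 0, 0, 1, 1], [0.35, 0.8, 0, 0, 0, 1, 1], [0.35, 0.8, 0, 0, 0, 1, 1], [0.35, 0.7, 0, 0, 0, 1, 1]]]}}

```text
t: 2.02
ee_pos: [526.1, 29.7, 404.5]
orientation: [-2.315, -2.124, 0.0]
ft_force: [0.4, -0.7, 0.5]
width: 88.1
grasp_force: 0.0
```

>>> {"api": "step_arm", "payload": {"targets": [[[0, 0, 0, 0, 0, 1, 1], [0, 0, 0, 0, 0, 1, 1], [0, 0, 0, 0, 0, 0.3, 1], [0, 0, 0, 0, 0, 0, 1], [0, 0, 0, 0, 0, 0, 1]]]}}

```text
t: 2.65
ee_pos: [525.7, 28.0, 404.7]
orientation: [-2.142, -2.298, -0.0]
ft_force: [0.3, 0.6, 0.1]
width: 87.9
grasp_force: 0.0
```

```bash
python3 - <<'E'
from h import *
d=snap('wrist','w1')
print(proj(d,(525,28,106),1),proj(d,(526,29.7,404-163),1),proj(d,(576,258,106),1))
E
```

```text
[320.85293069 232.58384149] [323.90688167 309.0508277 ] [406.36199716 -45.5801888 ]
```

View pics/w1.png

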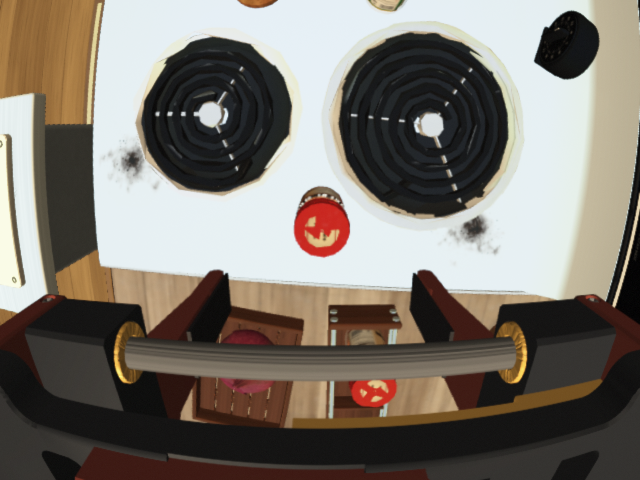

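Jar B's cap shows at (322,229) against a predicted (321,233), so the estimate is good to about 3 mm. Next: descend and grip.

>>> {"api": "step_arm", "payload": {"targets": [[[0, 0.04, -0.9, 0, 0, 0, 1], [0, 0, -0.9, 0, 0, 0, 1], [0, 0, -0.6, 0, 0, 0, 1], [0, 0, -0.4, 0, 0, 0, 1], [0, 0, -0.12, 0, 0, 0, 1]]]}}

```text
t: 3.32
ee_pos: [525.5, 30.1, 257.5]
orientation: [-2.14, -2.298, 0.002]
ft_force: [-0.0, 0.3, 0.4]
width: 88.1
grasp_force: 0.0
```

>>> {"api": "step_arm", "payload": {"targets": [[[0, 0, 0, 0, 0, 0, 0], [0, 0, 0, 0, 0, 0, 0], [0, 0, 0, 0, 0, 0, 0], [0, 0, 0, 0, 0, 0, 0], [0, 0, 0, 0, 0, 0, 0]]]}}

```text
t: 3.95
ee_pos: [525.9, 30.2, 259.0]
orientation: [2.14, 2.299, 0.001]
ft_force: [-0.7, 0.1, 1.5]
width: 44.3
grasp_force: 30.0
```

>>> {"api": "step_arm", "payload": {"targets": [[[0, 0, 0.4, 0, 0, 0, 0], [0, 0, 0.8, 0, 0, 0, 0], [0, 0, 0.8, 0, 0, 0, 0], [0, 0, 0.5, 0, 0, 0, 0], [0, 0, 0.2, 0, 0, 0, 0]]]}}

```text
t: 4.58
ee_pos: [525.9, 30.2, 395.1]
orientation: [2.139, 2.299, 0.002]
ft_force: [-0.3, -0.5, -1.7]
width: 43.7
grasp_force: 30.0
```

>>> {"api": "step_arm", "payload": {"targets": [[[0.1, -0.4, 0, 0, 0, 0, 0], [0.2, -0.7, 0, 0, 0, 0, 0], [0.2, -0.8, 0, 0, 0, 0, 0], [0.2, -0.8, 0, 0, 0, 0, 0], [0.2, -0.8, 0, 0, 0, 0, 0]]]}}

```text
t: 5.2
ee_pos: [570.7, -146.0, 392.4]
orientation: [-2.139, -2.298, 0.001]
ft_force: [-0.1, -0.9, -1.0]
width: 44.0
grasp_force: 30.0
```

>>> {"api": "step_arm", "payload": {"targets": [[[0.2, -0.8, 0, 0, 0, 0, 0], [0.2, -0.7, 0, 0, 0, 0, 0], [0, -0.4, 0, 0, 0, 0, 0], [0, -0.2, 0, 0, 0, 0, 0], [0, 0, 0, 0, 0, 0, 0]]]}}

```text
t: 5.82
ee_pos: [590.4, -249.7, 393.3]
orientation: [-2.14, -2.299, 0.0]
ft_force: [-0.5, -0.5, -1.2]
width: 43.7
grasp_force: 30.0
```

```bash
python3 - <<'E'
from h import *
d=snap('wrist','w2')
for p in ((591,-251,36),(587,-187,36),(626,-279,36),(559,-283,36)):print(proj(d,p,1))
E
```

```text
[322.40458318 218.33429198]
[323.08170927 148.66149022]
[357.04285789 249.73140019]
[286.29635778 248.95071492]
```

View pics/w2.png

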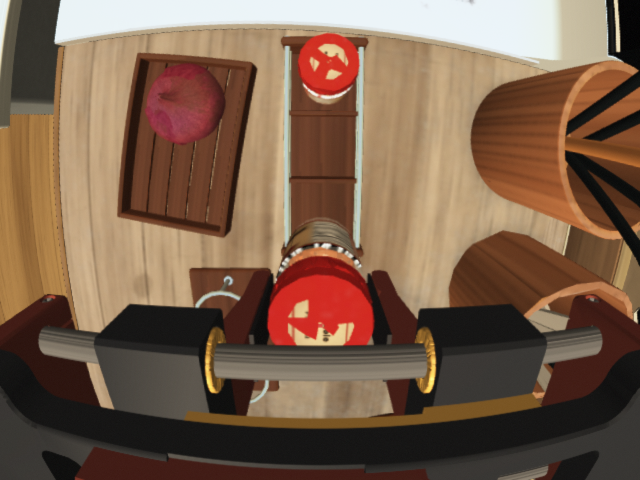

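The rails show at (287,249) and (358,249) and the dividers at v≈114 and 179, which matches the predictions. Before going down I'll check the crock's clearance on the right (450,290).

```bash
python3 - <<'E'
from h import *
d=load('w2')
for z in(0,100,160):print(z,[onz(d,u,v,z,1).round() for u,v in((450,295),(470,255),(525,300))])
t=load('top0');print([onz(t,460,138,z).round() for z in(0,100,150)])
E
```

```text
0 [array([ 744., -337.,    0.]), array([ 759., -288.,    0.]), array([ 849., -341.,    0.])]
100 [array([ 701., -294.,  100.]), array([ 712., -258.,  100.]), array([ 777., -297.,  100.])]
160 [array([ 675., -268.,  160.]), array([ 684., -240.,  160.]), array([ 735., -271.,  160.])]
[array([ 751., -333.,    0.]), array([ 721., -300.,  100.]), array([ 707., -283.,  150.])]
```

The crock's front is at x≈750, so there's plenty of clearance. Lowering the jar into the end bay.

>>> {"api": "step_arm", "payload": {"targets": [[[0, -0.03, -0.6, 0, 0, 0, 0], [0, 0, -0.8, 0, 0, 0, 0], [0, 0, -0.7, 0, 0, 0, 0], [0, 0, -0.4, 0, 0, 0, 0], [0, 0, -0.14, 0, 0, 0, 0]]]}}

```text
t: 6.5
ee_pos: [590.7, -250.6, 260.9]
orientation: [-2.139, -2.3, 0.001]
ft_force: [-0.8, -0.6, -0.8]
width: 43.9
grasp_force: 30.0
```

>>> {"api": "step_arm", "payload": {"targets": [[[0, 0, 0, 0, 0, 0, 0], [0, 0, 0, 0, 0, 0, 0.7], [0, 0, 0, 0, 0, 0, 0.7], [0, 0, 0, 0, 0, 0, 0.7], [0, 0, 0, 0, 0, 0, 0.7]]]}}

```text
t: 7.12
ee_pos: [590.8, -251.4, 262.0]
orientation: [2.14, 2.299, 0.0]
ft_force: [0.0, -0.1, 0.8]
width: 61.5
grasp_force: 0.0
```

>>> {"api": "step_arm", "payload": {"targets": [[[0, 0, 0.5, 0, 0, 0, 0.7], [0, 0, 0.8, 0, 0, 0, 0.8], [0, 0, 0.9, 0, 0, 0, 1], [0, 0.4, 0.4, 0, 0, 0, 1], [0, 0.8, 0, 0, 0, 0, 1]]]}}

```text
t: 7.75
ee_pos: [590.9, -190.8, 393.1]
orientation: [2.141, 2.295, 0.002]
ft_force: [0.0, 0.5, -0.1]
width: 87.5
grasp_force: 0.0
```

>>> {"api": "step_arm", "payload": {"targets": [[[-0.1, 1, 0, 0, 0, 0, 1], [-0.1, 1, 0, 0, 0, 0, 1], [-0.1, 1, 0, 0, 0, 0, 1], [0, 1, 0, 0, 0, 0, 1], [0, 1, 0, 0, 0, 0, 1]]]}}

```text
t: 8.38
ee_pos: [574.7, 61.3, 390.8]
orientation: [-2.139, -2.299, 0.001]
ft_force: [1.1, -1.2, 0.7]
width: 87.4
grasp_force: 0.0
```

>>> {"api": "step_arm", "payload": {"targets": [[[0, 1, 0, 0, 0, 0, 1], [0, 1, 0, 0, 0, 0, 1], [0, 1, 0, 0, 0, 0, 1], [0, 0.7, 0, 0, 0, 0, 1], [0, 0.3, 0, 0, 0, 0, 1]]]}}

```text
t: 9.0
ee_pos: [574.5, 261.0, 390.6]
orientation: [-2.137, -2.302, 0.002]
ft_force: [-0.3, -0.8, 0.1]
width: 87.9
grasp_force: 0.0
```

```bash
python3 - <<'E'
from h import *
d=snap('wrist','w3');p=d['pixels'].astype(int)
m=((p[...,0]>140)&(p[...,1]<60)&(p[...,2]<60)).astype(np.uint8)
n,l,s,c=cv2.connectedComponentsWithStats(m)
print([(s[i,:5],onz(d,s[i,0]+s[i,2]/2-.5,s[i,1]+s[i,3]/2-.5,106,1).round(1)) for i in range(1,n) if s[i,4]>300]);print(proj(d,(576,258,106),1))
E
```

```text
[(array([ 296,  208,   57,   55, 1753], dtype=int32), array([575.5, 262.9, 106. ]))]
[324.15061849 241.42317036]
```

View pics/w3.png

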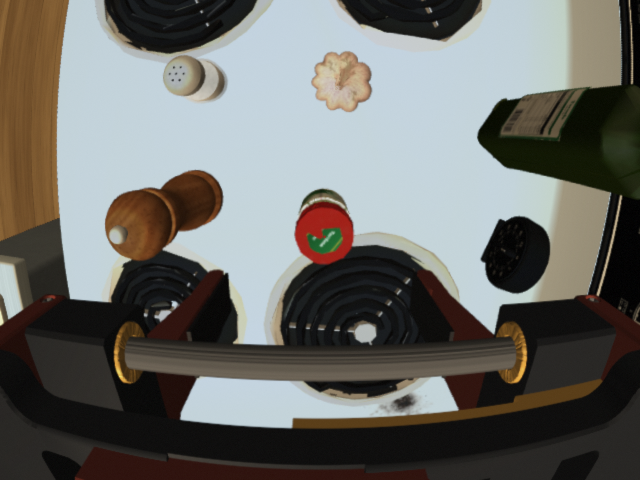

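Jar A's cap centre is at (324,236), giving (575.5, 262). The mill and bottle are both clear of the gripper's body, so I'll descend.

>>> {"api": "step_arm", "payload": {"targets": [[[0.02, 0.02, -0.7, 0, 0, 0, 1], [0, 0, -0.8, 0, 0, 0, 1], [0, 0, -0.6, 0, 0, 0, 1], [0, 0, -0.4, 0, 0, 0, 1], [0, 0, -0.15, 0, 0, 0, 1]]]}}

```text
t: 9.68
ee_pos: [576.6, 259.0, 258.1]
orientation: [-2.141, -2.298, 0.003]
ft_force: [-0.7, -0.2, 0.1]
width: 88.2
grasp_force: 0.0
```

>>> {"api": "step_arm", "payload": {"targets": [[[0, 0, 0, 0, 0, 0, 0], [0, 0, 0, 0, 0, 0, 0], [0, 0, 0, 0, 0, 0, 0], [0, 0, 0, 0, 0, 0, 0], [0, 0, 0, 0, 0, 0, 0]]]}}

```text
t: 10.3
ee_pos: [576.9, 259.8, 259.5]
orientation: [2.14, 2.3, 0.001]
ft_force: [0.6, -0.3, 2.6]
width: 43.8
grasp_force: 30.0
```

>>> {"api": "step_arm", "payload": {"targets": [[[0, 0, 0.4, 0, 0, 0, 0], [0, 0, 0.8, 0, 0, 0, 0], [0, 0, 0.8, 0, 0, 0, 0], [0, 0, 0.6, 0, 0, 0, 0], [0, 0, 0.2, 0, 0, 0, 0]]]}}

```text
t: 10.92
ee_pos: [577.1, 259.8, 402.4]
orientation: [2.139, 2.298, 0.006]
ft_force: [0.4, -0.2, -1.0]
width: 43.8
grasp_force: 30.0
```

>>> {"api": "step_arm", "payload": {"targets": [[[0, -0.5, 0, 0, 0, 0, 0], [0, -0.9, 0, 0, 0, 0, 0], [0.1, -0.9, 0, 0, 0, 0, 0], [0.1, -0.9, 0, 0, 0, 0, 0], [0, -0.9, 0, 0, 0, 0, 0]]]}}

```text
t: 11.55
ee_pos: [586.0, 52.0, 397.5]
orientation: [-2.14, -2.298, 0.004]
ft_force: [0.1, 0.1, -1.1]
width: 43.9
grasp_force: 30.0
```

>>> {"api": "step_arm", "payload": {"targets": [[[0, -0.9, 0, 0, 0, 0, 0], [0, -0.9, 0, 0, 0, 0, 0], [0, -0.9, 0, 0, 0, 0, 0], [0, -0.9, 0, 0, 0, 0, 0], [0, -0.7, 0, 0, 0, 0, 0]]]}}

```text
t: 12.18
ee_pos: [585.3, -163.0, 397.5]
orientation: [-2.14, -2.296, 0.003]
ft_force: [0.1, 0.9, -2.0]
width: 44.1
grasp_force: 30.0
```

>>> {"api": "step_arm", "payload": {"targets": [[[0, -0.4, 0, 0, 0, 0, 0], [0, -0.14, 0, 0, 0, 0, 0], [0, 0, 0, 0, 0, 0, 0], [0, 0, 0, 0, 0, 0, 0], [0, 0, 0, 0, 0, 0, 0]]]}}

```text
t: 12.8
ee_pos: [586.9, -186.4, 399.2]
orientation: [-2.139, -2.301, -0.0]
ft_force: [-0.8, 1.2, -1.3]
width: 44.0
grasp_force: 30.0
```

```bash
python3 - <<'E'
from h import *
d=snap('wrist','w4')
print(proj(d,(587,-187,1),1),proj(d,(587,-187,36),1),proj(d,(591,-251,107),1),readout.get_obs()['ee_pos'])
E
```

```text
[321.48401885 208.94149262] [321.59795597 216.00949878] [320.98102879 311.98452759] [ 586.90928058 -186.49960954  399.26356588]
```

View pics/w4.png

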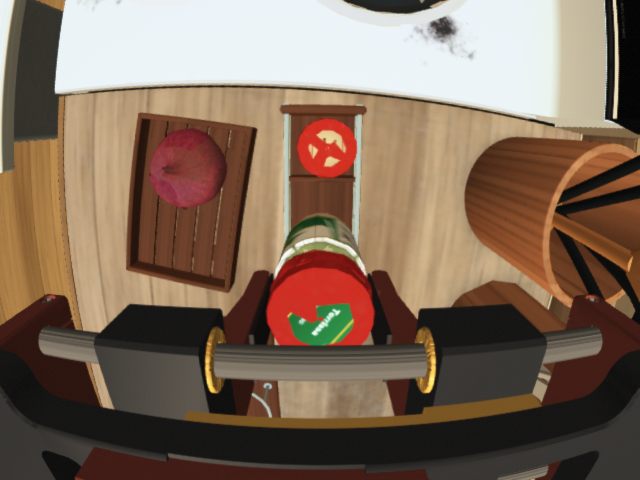

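The held jar lines up with the middle bay: the divider is at v≈178 and the rails at u≈287 and 359. Lowering and releasing.

>>> {"api": "step_arm", "payload": {"targets": [[[0, 0, -0.7, 0, 0, 0, 0], [0, 0, -0.8, 0, 0, 0, 0], [0, 0, -0.7, 0, 0, 0, 0], [0, 0, -0.4, 0, 0, 0, 0], [0, 0, -0.15, 0, 0, 0, 0]]]}}

```text
t: 13.48
ee_pos: [586.8, -187.1, 260.8]
orientation: [-2.139, -2.299, 0.001]
ft_force: [0.3, -0.1, -0.4]
width: 43.9
grasp_force: 30.0
```

>>> {"api": "step_arm", "payload": {"targets": [[[0, 0, 0, 0, 0, 0, 0], [0, 0, 0, 0, 0, 0, 0.7], [0, 0, 0, 0, 0, 0, 0.7], [0, 0, 0, 0, 0, 0, 0.7], [0, 0, 0, 0, 0, 0, 0.7]]]}}

```text
t: 14.1
ee_pos: [586.8, -187.4, 262.0]
orientation: [2.14, 2.299, 0.0]
ft_force: [0.5, 0.9, -0.5]
width: 61.5
grasp_force: 0.0
```

>>> {"api": "step_arm", "payload": {"targets": [[[0, 0, 0.5, 0, 0, 0, 0.7], [0, 0, 0.9, 0, 0, 0, 0.8], [0, 0, 0.9, 0, 0, 0, 1], [0, 0, 0.8, 0, 0, 0, 1], [-0.4, 0.8, 0.4, 0, 0, 0, 1]]]}}

```text
t: 14.72
ee_pos: [567.7, -148.5, 439.4]
orientation: [2.14, 2.294, 0.003]
ft_force: [0.1, 0.4, -0.5]
width: 87.3
grasp_force: 0.0
```

```bash
python3 - <<'E'
from h import *
for n in('top','scene','wrist'): snap(n,n+'5')
d=load('top5');p=d['pixels'].astype(int)
m=((p[...,0]>120)&(p[...,1]<70)&(p[...,2]<70)).astype(np.uint8)
n,l,s,c=cv2.connectedComponentsWithStats(m)
print([(s[i,:5],onz(d,s[i,0]+s[i,2]/2-.5,s[i,1]+s[i,3]/2-.5,107).round(1)) for i in range(1,n) if s[i,4]>80])
E
```

```text
[(array([372, 191,  17,  18, 120], dtype=int32), array([ 587.3, -122. ,  107. ]))]
```

Both jars are released. For the mill I'll turn the gripper to close along y, so that it stays clear of the cabinet.

>>> {"api": "step_arm", "payload": {"targets": [[[-0.2, 0.7, 0, 0, 0, -1, 1], [-0.2, 0.7, 0, 0, 0, -1, 1], [-0.2, 0.7, 0, 0, 0, -1, 1], [-0.2, 0.7, 0, 0, 0, -1, 1], [-0.2, 0.7, 0, 0, 0, -1, 1]]]}}

```text
t: 15.5
ee_pos: [516.8, 28.2, 435.8]
orientation: [-2.509, -1.89, 0.002]
ft_force: [0.7, 0.5, 0.4]
width: 87.8
grasp_force: 0.0
```

>>> {"api": "step_arm", "payload": {"targets": [[[-0.3, 0.7, 0, 0, 0, -1, 1], [-0.3, 0.7, 0, 0, 0, -1, 1], [-0.3, 0.7, 0, 0, 0, -1, 1], [-0.3, 0.7, 0, 0, 0, -1, 1], [-0.2, 0.7, 0, 0, 0, -1, 1]]]}}

```text
t: 16.12
ee_pos: [446.7, 203.4, 435.9]
orientation: [2.799, 1.425, -0.002]
ft_force: [0.5, 1.0, -0.1]
width: 87.8
grasp_force: 0.0
```

>>> {"api": "step_arm", "payload": {"targets": [[[0, 0.6, 0, 0, 0, -1, 1], [0, 0.6, 0, 0, 0, -1, 1], [0, 0.1, 0, 0, 0, -1, 1], [0, 0, 0, 0, 0, -1, 1], [0, 0, 0, 0, 0, -1, 1]]]}}

```text
t: 16.75
ee_pos: [447.3, 267.6, 435.6]
orientation: [3.004, 0.918, -0.002]
ft_force: [-0.7, 0.7, 0.3]
width: 87.7
grasp_force: 0.0
```

>>> {"api": "step_arm", "payload": {"targets": [[[0, 0, 0, 0, 0, -1, 1], [0, 0, 0, 0, 0, -1, 1], [0, 0, 0, 0, 0, -1, 1], [0, 0, 0, 0, 0, -1, 1], [0, 0, 0, 0, 0, -1, 1]]]}}

```text
t: 17.38
ee_pos: [447.4, 267.4, 435.7]
orientation: [3.118, 0.382, -0.002]
ft_force: [0.0, 0.5, -0.1]
width: 88.3
grasp_force: 0.0
```

>>> {"api": "step_arm", "payload": {"targets": [[[0, 0, 0, 0, 0, -1, 1], [0, 0, 0, 0, 0, -1, 1], [0, 0, 0, 0, 0, -0.5, 1], [0, 0, 0, 0, 0, 0, 1], [0, 0, 0, 0, 0, 0, 1]]]}}

```text
t: 18.0
ee_pos: [446.9, 267.6, 436.5]
orientation: [3.139, 0.114, -0.0]
ft_force: [0.5, 0.0, -0.3]
width: 87.8
grasp_force: 0.0
```

```bash
python3 - <<'E'
from h import *
d=snap('wrist','w6');print(proj(d,(444,267,170),1),proj(d,(444,267,150),1),proj(d,(453,373,90),1),readout.get_obs()['qpos'].round(2))
t=snap('top','t6');p=t['pixels'].astype(int)
m=((p[...,0]>120)&(p[...,1]<70)&(p[...,2]<70)).astype(np.uint8)
n,l,s,c=cv2.connectedComponentsWithStats(m)
print([(s[i,:5],onz(t,s[i,0]+s[i,2]/2-.5,s[i,1]+s[i,3]/2-.5,107).round(1)) for i in range(1,n) if s[i,4]>80])
E
```

```text
[321.47546787 245.7414853 ] [321.3553703  237.99064847] [206.2315713  202.99712809] [ 0.52  0.23  1.83 -0.    1.08  2.02]
[(array([432, 187,  19,  20, 219], dtype=int32), array([ 592.5, -252.9,  107. ])), (array([371, 190,  19,  20, 216], dtype=int32), array([ 587.3, -122. ,  107. ])), (array([401, 190,  19,  19, 190], dtype=int32), array([ 587.7, -186.3,  107. ]))]
```

View pics/w6.png

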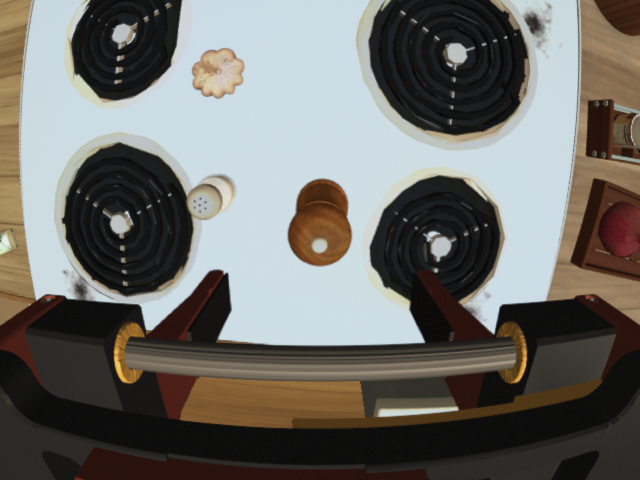

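The top view finds all three caps at their bay centres, so the jars stand in place. The mill's button is at (319,245), matching (444, 268). Descending onto the head.

>>> {"api": "step_arm", "payload": {"targets": [[[-0.05, 0, -0.7, 0, 0, 0, 1], [0, 0, -0.8, 0, 0, 0, 1], [0, 0, -0.7, 0, 0, 0, 1], [0, 0, -0.4, 0, 0, 0, 1], [0, 0, -0.04, 0, 0, 0, 1]]]}}

```text
t: 18.73
ee_pos: [443.9, 267.5, 303.4]
orientation: [3.138, 0.113, -0.004]
ft_force: [-0.8, -1.1, -0.1]
width: 87.8
grasp_force: 0.0
```

>>> {"api": "step_arm", "payload": {"targets": [[[0, 0, 0, 0, 0, 0, 0], [0, 0, 0, 0, 0, 0, 0], [0, 0, 0, 0, 0, 0, 0], [0, 0, 0, 0, 0, 0, 0], [0, 0, 0, 0, 0, 0, 0]]]}}

```text
t: 19.35
ee_pos: [444.4, 267.7, 305.1]
orientation: [-3.139, -0.113, -0.001]
ft_force: [-0.3, 0.1, 3.5]
width: 47.3
grasp_force: 30.0
```

>>> {"api": "step_arm", "payload": {"targets": [[[0, 0, 0.2, 0, 0, 0, 0], [0, 0, 0.4, 0, 0, 0, 0], [0, 0, 0.8, 0, 0, 0, 0], [0, 0, 0.8, 0, 0, 0, 0], [0, 0, 0.4, 0, 0, 0, 0]]]}}

```text
t: 19.98
ee_pos: [444.4, 267.7, 437.3]
orientation: [-3.138, -0.113, -0.004]
ft_force: [1.1, 0.3, -2.6]
width: 47.3
grasp_force: 30.0
```

```bash
python3 - <<'E'
from h import *
d=snap('wrist','w7');d=snap('scene','s7');print(readout.get_obs()['ee_pos'])
a=cv2.imread('pics/w7.png');b=cv2.imread('pics/s7.png');cv2.imwrite('pics/m7.png',cv2.resize(np.hstack([a,b]),(800,300)))
E
```

```text
[444.61265566 267.9031279  437.28513286]
```

View pics/m7.png

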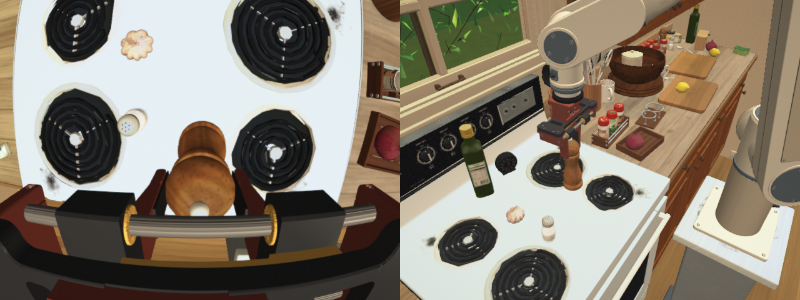

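Jars stand in the rack and the mill hangs upright in the grip. Carrying it to the wide ring.

>>> {"api": "step_arm", "payload": {"targets": [[[0, -0.3, 0, 0, 0, 0, 0], [0, -0.6, 0, 0, 0, 0, 0], [0.05, -0.8, 0, 0, 0, 0, 0], [0.1, -0.9, 0, 0, 0, 0, 0], [0.1, -0.9, 0, 0, 0, 0, 0]]]}}

```text
t: 20.7
ee_pos: [455.9, 90.6, 433.1]
orientation: [3.139, 0.113, -0.005]
ft_force: [0.8, 0.4, -1.9]
width: 47.4
grasp_force: 30.0
```

>>> {"api": "step_arm", "payload": {"targets": [[[0.1, -0.9, 0, 0, 0, 0, 0], [0.1, -0.9, 0, 0, 0, 0, 0], [0.1, -0.9, 0, 0, 0, 0, 0], [0.1, -0.9, 0, 0, 0, 0, 0], [0.1, -0.9, 0, 0, 0, 0, 0]]]}}

```text
t: 21.32
ee_pos: [480.7, -134.3, 433.1]
orientation: [-3.139, -0.112, 0.005]
ft_force: [-0.3, -0.7, -0.9]
width: 47.5
grasp_force: 30.0
```

>>> {"api": "step_arm", "payload": {"targets": [[[0.1, -0.9, 0, 0, 0, 0, 0], [0.1, -0.9, 0, 0, 0, 0, 0], [0.1, -0.9, 0, 0, 0, 0, 0], [0.1, -0.9, 0, 0, 0, 0, 0], [0.1, -0.8, 0, 0, 0, 0, 0]]]}}

```text
t: 21.95
ee_pos: [505.5, -354.3, 432.6]
orientation: [-3.138, -0.111, 0.005]
ft_force: [-0.3, 0.6, -1.8]
width: 47.1
grasp_force: 30.0
```

>>> {"api": "step_arm", "payload": {"targets": [[[0, -0.6, 0, 0, 0, 0, 0], [0, -0.3, 0, 0, 0, 0, 0], [0, 0, 0, 0, 0, 0, 0], [0, 0, 0, 0, 0, 0, 0], [0, 0, 0, 0, 0, 0, 0]]]}}

```text
t: 22.58
ee_pos: [506.9, -396.3, 434.7]
orientation: [-3.139, -0.114, 0.0]
ft_force: [-0.3, 0.1, -1.8]
width: 47.6
grasp_force: 30.0
```

```bash
python3 - <<'E'
from h import *
d=snap('wrist','w8');print(proj(d,(503,-440,39),1),proj(d,(498,-367,39),1),[proj(d,(503+38*np.cos(a),-440+38*np.sin(a),39),1).round() for a in np.radians([0,90,180,270])],readout.get_obs()['ee_pos'])
cv2.imwrite('pics/w8z.png',cv2.resize(cv2.imread('pics/w8.png')[60:360,120:520],None,fx=2,fy=2))
E
```

```text
[362.67071363 213.59585601] [291.72451475 213.26694075] [array([366., 177.]), array([326., 211.]), array([359., 249.]), array([398., 216.])] [ 506.93599283 -396.37643353  434.82360745]
```

View pics/w8z.png

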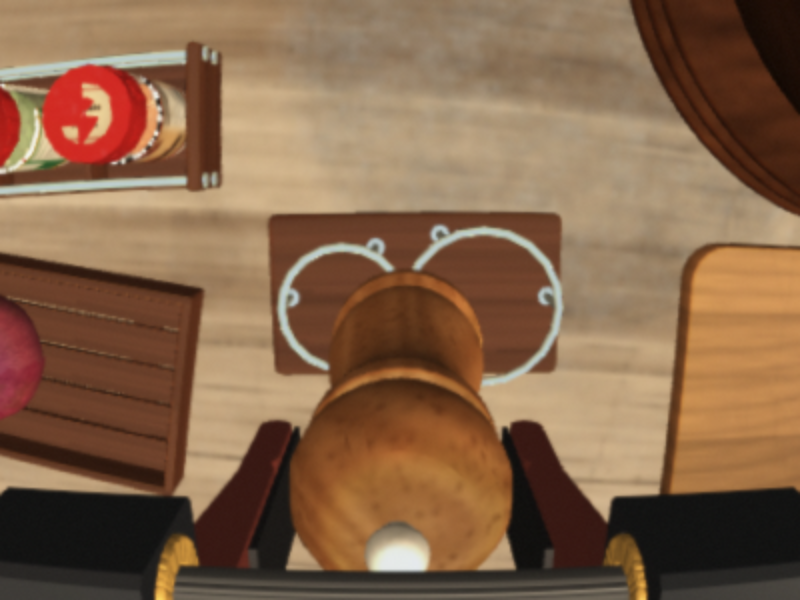

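The wide ring's right edge is at (401,213) and its top at v=174, which confirms the centre at (503,-440). I stopped 44 mm short, so I'll correct that and lower.

>>> {"api": "step_arm", "payload": {"targets": [[[-0.04, -0.2, 0, 0, 0, 0, 0], [-0.04, -0.4, 0, 0, 0, 0, 0], [0, -0.25, 0, 0, 0, 0, 0], [0, -0.03, -0.2, 0, 0, 0, 0], [0, 0, -0.6, 0, 0, 0, 0]]]}}

```text
t: 23.25
ee_pos: [502.9, -442.1, 395.1]
orientation: [3.138, 0.111, 0.004]
ft_force: [0.4, 0.4, -3.0]
width: 47.3
grasp_force: 30.0
```

>>> {"api": "step_arm", "payload": {"targets": [[[0, 0, -0.7, 0, 0, 0, 0], [0, 0, -0.5, 0, 0, 0, 0], [0, 0, -0.3, 0, 0, 0, 0], [0, 0, -0.1, 0, 0, 0, 0], [0, 0, 0, 0, 0, 0, 0]]]}}

```text
t: 23.88
ee_pos: [503.0, -441.4, 315.0]
orientation: [3.139, 0.113, 0.001]
ft_force: [0.2, 0.3, -2.1]
width: 47.3
grasp_force: 30.0
```

```bash
python3 - <<'E'
from h import *
d=snap('wrist','w9');print({k:v for k,v in readout.get_obs().items() if k in('ee_pos','ft_force')})
cv2.imwrite('pics/w9z.png',cv2.resize(cv2.imread('pics/w9.png')[100:360,160:480],None,fx=2,fy=2))
E
```

```text
{'ee_pos': array([ 503.05297092, -441.55489522,  315.4761157 ]), 'ft_force': array([-0.57135757, -1.16784973, -2.57321884])}
```

View pics/w9z.png

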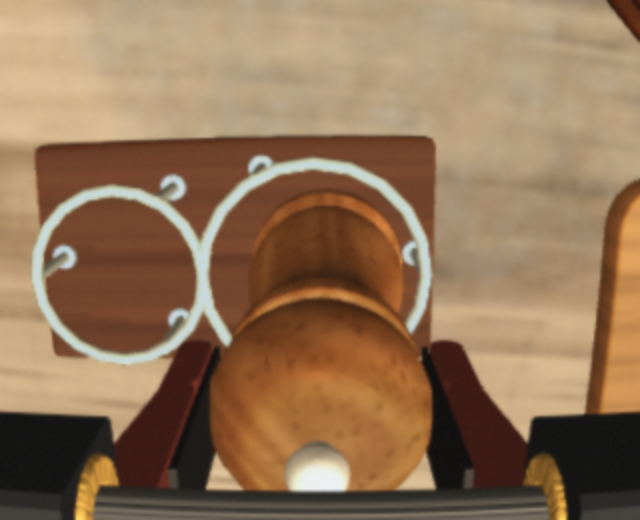

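The foot is inside the ring with room all round. Lowering the last 8 mm, then releasing.

>>> {"api": "step_arm", "payload": {"targets": [[[0, 0, -0.1, 0, 0, 0, 0], [0, 0, -0.04, 0, 0, 0, 0], [0, 0, 0, 0, 0, 0, 0], [0, 0, 0, 0, 0, 0, 0.75], [0, 0, 0, 0, 0, 0, 0.75]]]}}

```text
t: 24.55
ee_pos: [502.9, -441.4, 307.9]
orientation: [3.139, 0.113, 0.001]
ft_force: [0.5, 0.5, 0.4]
width: 64.0
grasp_force: 0.0
```

>>> {"api": "step_arm", "payload": {"targets": [[[0, 0, 0, 0, 0, 0, 0.75], [0, 0, 0, 0, 0, 0, 0.75], [0, 0, 0.3, 0, 0, 0, 0.75], [0, 0, 0.6, 0, 0, 0, 0.8], [0, 0, 0.8, 0, 0, 0, 1]]]}}

```text
t: 25.18
ee_pos: [502.6, -441.2, 393.7]
orientation: [-3.139, -0.113, 0.001]
ft_force: [1.2, 0.1, 0.7]
width: 77.1
grasp_force: 0.0
```

>>> {"api": "step_arm", "payload": {"targets": [[[-0.1, 0.5, 0.6, 0, 0, 1, 1], [-0.1, 0.8, 0.3, 0, 0, 1, 1], [-0.1, 0.9, 0, 0, 0, 1, 1], [-0.1, 0.9, 0, 0, 0, 1, 1], [-0.1, 0.9, 0, 0, 0, 1, 1]]]}}

```text
t: 25.8
ee_pos: [477.4, -240.0, 439.0]
orientation: [3.071, 0.659, 0.002]
ft_force: [0.5, -0.5, -0.8]
width: 87.4
grasp_force: 0.0
```

>>> {"api": "step_arm", "payload": {"targets": [[[-0.1, 0.9, 0, 0, 0, 1, 1], [-0.1, 0.9, 0, 0, 0, 1, 1], [-0.1, 0.9, 0, 0, 0, 1, 1], [-0.1, 0.9, 0, 0, 0, 1, 1], [-0.1, 0.9, 0, 0, 0, 1, 1]]]}}

```text
t: 26.42
ee_pos: [452.4, -15.0, 438.9]
orientation: [2.91, 1.182, 0.003]
ft_force: [-0.5, -1.2, 0.5]
width: 87.9
grasp_force: 0.0
```

>>> {"api": "step_arm", "payload": {"targets": [[[0, 0.9, 0, 0, 0, 1, 1], [0, 0.9, 0, 0, 0, 1, 1], [0, 0.9, 0, 0, 0, 1, 1], [0, 0.9, 0, 0, 0, 1, 1], [0, 0.9, 0, 0, 0, 1, 1]]]}}

```text
t: 27.05
ee_pos: [452.6, 210.2, 439.0]
orientation: [2.66, 1.67, 0.003]
ft_force: [-0.2, -0.4, 0.7]
width: 88.0
grasp_force: 0.0
```

>>> {"api": "step_arm", "payload": {"targets": [[[0, 0.9, 0, 0, 0, 1, 1], [0, 0.9, 0, 0, 0, 1, 1], [0, 0.9, 0, 0, 0, 1, 1], [0, 0.5, 0, 0, 0, 1, 1], [0, 0.1, 0, 0, 0, 1, 1]]]}}

```text
t: 27.68
ee_pos: [452.6, 374.9, 438.2]
orientation: [2.327, 2.11, 0.001]
ft_force: [1.0, -0.4, -0.4]
width: 87.9
grasp_force: 0.0
```

>>> {"api": "step_arm", "payload": {"targets": [[[0, 0, -0.4, 0, 0, 1, 1], [0, 0, -0.6, 0, 0, 1, 1], [0, 0, -0.6, 0, 0, 0.5, 1], [0, 0, 0, 0, 0, 0, 1], [0, 0, 0, 0, 0, 0, 1]]]}}

```text
t: 28.3
ee_pos: [453.3, 373.7, 358.9]
orientation: [2.141, 2.299, 0.002]
ft_force: [0.2, 0.5, -0.2]
width: 88.0
grasp_force: 0.0
```

```bash
python3 - <<'E'
from h import *
d=snap('wrist','w10');print(proj(d,(453,374,90),1),proj(d,(585,389,30),1),readout.get_obs()['ee_pos'])
d=snap('top','t10')
a=cv2.imread('pics/w10.png')[60:360,120:520];b=cv2.imread('pics/t10.png')[150:300,350:550]
cv2.imwrite('pics/m10.png',np.hstack([a,cv2.resize(b,(400,300))]))
E
```

```text
[321.16950771 243.25034475] [469.18243658 218.09755384] [453.30897578 373.84730857 359.27786462]
```

View pics/m10.png

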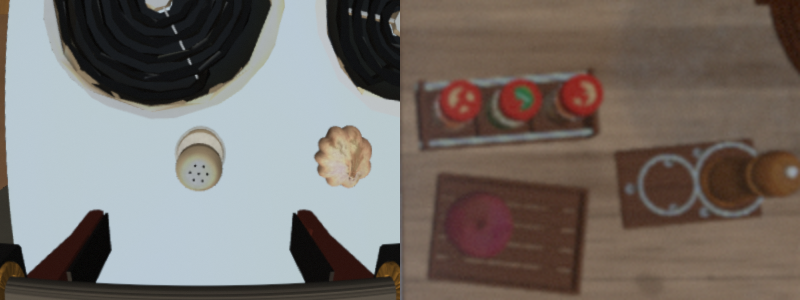

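The mill stands in its ring and all three jars in the rack. The salt cap is at (319,228) but I predicted (321,243), so I'll resolve that before gripping.

```bash
python3 - <<'E'
from h import *
d=load('w10');print(onz(d,319,228,90,1),onz(d,321,206,10,1), onz(d,465,215,30,1),proj(d,(453,374,0),1),proj(d,(453,382,0),1))
d=load('w6');print(onz(d,204,200,90,1));
t=load('top0');print(onz(t,149.4,265.4,90),onz(t,157,265,10))
E
```

```text
[450.73761854 384.76252268  90.        ] [452.30084865 385.44786902  10.        ] [580.39965062 391.45069405  30.        ] [320.84240377 216.18866161] [321.45760831 207.7468132 ]
[455.67737029 375.19386527  90.        ]
[452.44884346 372.98543033  90.        ] [454.08519917 385.25684661  10.        ]
```

```bash
python3 - <<'E'
from h import *
def blobs(d,z,box,fish,nm):
    p=d['pixels'];x0,y0,x1,y1=box
    lab=cv2.cvtColor(p,cv2.COLOR_RGB2LAB).astype(int)[y0:y1,x0:x1]
    b=lab[...,2]; bg=np.median(b); m=((b-bg)>5).astype(np.uint8)
    m=cv2.morphologyEx(m,cv2.MORPH_OPEN,np.ones((2,2),np.uint8))
    n,l,s,c=cv2.connectedComponentsWithStats(m)
    for i in range(1,n):
        if s[i,4]>30: print(nm,'bg',bg,'box',s[i,0]+x0,s[i,1]+y0,s[i,2:5])
from workcell import get_image
d=snap('wrist','w11');s=snap('scene','s11')
blobs(d,90,(260,160,400,270),1,'w11')
blobs(load('w6'),90,(180,160,240,230),1,'w6')
blobs(load('top0'),90,(138,250,172,282),0,'top0')
blobs(load('scene0'),90,(215,335,260,395),0,'scene0')
for n,f in(('w11',1),('w6',1),('top0',0),('scene0',0)):
    q=load(n);print(n,[proj(q,(453,y,z),f).round(1).tolist() for y in(374,384) for z in(0,33,90)])
E
```

```text
w11 bg 123.0 box 260 160 [ 86  14 770]
w11 bg 123.0 box 296 188 [  49   65 2258]
w6 bg 126.0 box 180 176 [  56   54 1454]
top0 bg 120.0 box 138 259 [ 30  23 357]
scene0 bg 130.0 box 227 345 [ 23  44 689]
w11 [[320.4, 216.5], [320.5, 224.7], [320.8, 243.6], [321.2, 206.0], [321.4, 213.1], [321.8, 229.7]]
w6 [[228.3, 189.1], [221.0, 193.4], [205.2, 202.9], [220.0, 188.7], [212.0, 193.0], [195.0, 202.4]]
top0 [[163.3, 265.4], [158.4, 265.3], [148.9, 265.1], [159.1, 265.5], [153.9, 265.4], [144.2, 265.2]]
scene0 [[241.1, 377.7], [239.6, 366.7], [236.8, 346.4], [237.6, 381.4], [236.0, 370.4], [233.1, 350.1]]
```

The cap's rim sits lower than 90 mm because the top is domed. Using z≈72, all three views agree on (452.5, 381). I'll grip the upper glass at 61 mm, so the fingertips stay above the ring later.

>>> {"api": "step_arm", "payload": {"targets": [[[0, 0.14, -0.5, 0, 0, 0, 1], [0, 0, -0.8, 0, 0, 0, 1], [0, 0, -0.8, 0, 0, 0, 1], [0, 0, -0.45, 0, 0, 0, 1], [0, 0, -0.15, 0, 0, 0, 1]]]}}

```text
t: 29.12
ee_pos: [452.6, 380.6, 221.9]
orientation: [-2.14, -2.3, 0.002]
ft_force: [-0.7, -0.3, 0.2]
width: 87.7
grasp_force: 0.0
```

>>> {"api": "step_arm", "payload": {"targets": [[[0, 0, 0, 0, 0, 0, 0], [0, 0, 0, 0, 0, 0, 0], [0, 0, 0, 0, 0, 0, 0], [0, 0, 0, 0, 0, 0, 0], [0, 0, 0, 0, 0, 0, 0]]]}}

```text
t: 29.75
ee_pos: [452.8, 380.7, 223.0]
orientation: [2.14, 2.3, 0.001]
ft_force: [-0.4, 0.0, -0.6]
width: 41.1
grasp_force: 0.0
```

>>> {"api": "step_arm", "payload": {"targets": [[[0, 0, 0.3, 0, 0, 0, 0], [0, 0, 0.6, 0, 0, 0, 0], [0, 0, 0.8, 0, 0, 0, 0], [0, 0, 0.6, 0, 0, 0, 0], [0, 0, 0.2, 0, 0, 0, 0]]]}}

```text
t: 30.38
ee_pos: [453.1, 380.9, 350.3]
orientation: [2.14, 2.299, 0.006]
ft_force: [0.9, 0.4, -2.0]
width: 36.9
grasp_force: 29.5
```

```bash
python3 - <<'E'
from h import *
d=snap('wrist','w12');s=snap('scene','s12');e=readout.get_obs()['ee_pos'];print(e)
p=d['pixels'];print([proj(d,(e[0],e[1]+k,e[2]-163+z),1).round(1).tolist() for k in(0,5) for z in(-61,12)])
lab=cv2.cvtColor(p,cv2.COLOR_RGB2LAB).astype(int)[...,2];m=((lab-np.median(lab[100:200,280:360]))>5)
print([''.join('#' if m[v,u] else '.' for u in range(250,390,4)) for v in range(190,370,8)].__repr__().replace(',','\n'))
E
```

```text
[452.84783589 380.74702316 348.81817306]
[[320.6, 265.4], [321.4, 326.1], [321.3, 257.3], [322.3, 315.1]]
['...................................'
 '...................................'
 '...................................'
 '...................................'
 '...................................'
 '...................................'
 '..............#########............'
 '............#############..........'
 '..........################.........'
 '.........##################........'
 '.........###################.......'
 '...####..##.################.####..'
 '..####...###################..####.'
 '.#####...##################...#####'
 '#####...###################....####'
 '####...#####################...####'
 '####..######################....###'
 '###...#######......#########.....##'
 '###...####..........########.....##'
 '####....##............#####.....###'
 '##.#.#####...##..........##.#.####.'
 '###################################'
 '###################################']
```

The shaker is held, on its tapered shoulder by the width reading. Carrying it toward the narrow ring, low near the cabinet.

>>> {"api": "step_arm", "payload": {"targets": [[[0, -0.3, 0, 0, 0, 0, 0], [0, -0.6, 0, 0, 0, 0, 0], [0.1, -0.8, 0, 0, 0, 0, 0], [0.1, -0.9, 0, 0, 0, 0, 0], [0.1, -0.9, 0, 0, 0, 0, 0]]]}}

```text
t: 31.1
ee_pos: [467.0, 203.4, 346.2]
orientation: [-2.139, -2.299, 0.005]
ft_force: [0.1, 0.4, -1.6]
width: 36.9
grasp_force: 29.5
```

>>> {"api": "step_arm", "payload": {"targets": [[[0.1, -0.9, 0, 0, 0, 0, 0], [0.1, -0.9, 0, 0, 0, 0, 0], [0.1, -0.9, 0, 0, 0, 0, 0], [0.1, -0.9, 0, 0, 0, 0, 0], [0.1, -0.9, 0, 0, 0, 0, 0]]]}}

```text
t: 31.72
ee_pos: [491.7, -21.4, 346.3]
orientation: [-2.139, -2.298, 0.003]
ft_force: [-0.4, 1.0, -0.6]
width: 37.0
grasp_force: 29.5
```

>>> {"api": "step_arm", "payload": {"targets": [[[0.1, -0.9, 0, 0, 0, 0, 0], [0, -0.9, 0, 0, 0, 0, 0], [0, -0.8, 0, 0, 0, 0, 0], [0, -0.6, -0.2, 0, 0, 0, 0], [0, -0.6, -0.4, 0, 0, 0, 0]]]}}

```text
t: 32.35
ee_pos: [496.7, -210.9, 316.5]
orientation: [-2.14, -2.298, 0.001]
ft_force: [0.3, 0.2, -1.2]
width: 36.7
grasp_force: 29.5
```

>>> {"api": "step_arm", "payload": {"targets": [[[0, -0.6, -0.2, 0, 0, 0, 0], [0, -0.6, 0, 0, 0, 0, 0], [0, -0.6, 0, 0, 0, 0, 0], [0, -0.3, 0, 0, 0, 0, 0], [0, 0, 0, 0, 0, 0, 0]]]}}

```text
t: 32.98
ee_pos: [497.0, -314.8, 306.8]
orientation: [-2.141, -2.297, 0.0]
ft_force: [-0.6, -0.6, -1.3]
width: 36.7
grasp_force: 29.5
```

>>> {"api": "step_arm", "payload": {"targets": [[[0, -0.3, 0, 0, 0, 0, 0], [0, -0.5, 0, 0, 0, 0, 0], [0, -0.26, 0, 0, 0, 0, 0], [0.02, 0, 0, 0, 0, 0, 0], [0, 0, 0, 0, 0, 0, 0]]]}}

```text
t: 33.6
ee_pos: [498.7, -367.2, 307.5]
orientation: [-2.14, -2.299, -0.0]
ft_force: [0.3, -0.9, -0.4]
width: 36.8
grasp_force: 29.5
```

>>> {"api": "step_arm", "payload": {"targets": [[[0, 0, -0.2, 0, 0, 0, 0], [0, 0, -0.3, 0, 0, 0, 0], [0, 0, -0.2, 0, 0, 0, 0], [0, 0, 0, 0, 0, 0, 0], [0, 0, 0, 0, 0, 0, 0]]]}}

```text
t: 34.22
ee_pos: [498.9, -367.4, 272.7]
orientation: [2.14, 2.3, 0.0]
ft_force: [-0.5, -0.3, -0.9]
width: 37.3
grasp_force: 29.5
```

```bash
python3 - <<'E'
from h import *
d=snap('wrist','w13');s=snap('scene','s13');o=readout.get_obs();print(o['ee_pos'],o['ft_force'])
a=cv2.imread('pics/w13.png')[110:350,180:460];b=cv2.imread('pics/s13.png')[110:260,300:475]
cv2.imwrite('pics/m13.png',np.hstack([cv2.resize(a,(400,343)),cv2.resize(b,(400,343))]))
print([proj(d,(498,-367.5,39),1),proj(d,(503,-440,39),1)])
E
```

```text
[ 498.95504964 -367.45621356  273.05307526] [ 0.12164226 -1.35683668 -0.65511246]
[array([320.70610186, 259.9240462 ]), array([320.37020966, 360.60560783])]
```

View pics/m13.png

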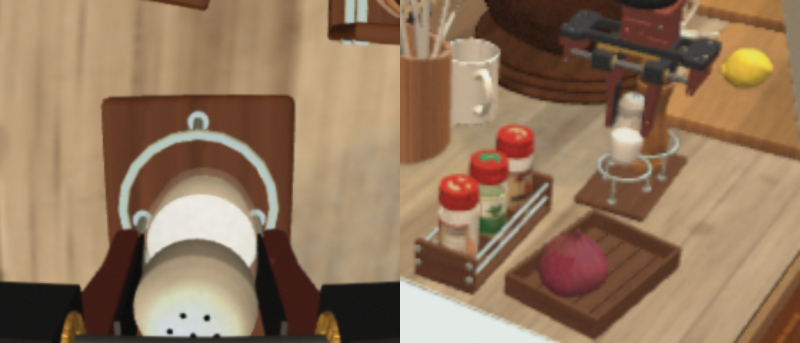

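The shaker hangs upright and centred over the narrow ring: ring centre u≈198 and shaker u≈202 in the crop. Lowering until it touches.

>>> {"api": "step_arm", "payload": {"targets": [[[-0.02, 0, -0.2, 0, 0, 0, 0], [0, 0, -0.3, 0, 0, 0, 0], [0, 0, -0.2, 0, 0, 0, 0], [0, 0, -0.1, 0, 0, 0, 0], [0, 0, 0, 0, 0, 0, 0]]]}}

```text
t: 34.95
ee_pos: [497.7, -367.2, 232.0]
orientation: [-2.14, -2.299, 0.0]
ft_force: [-0.3, -0.1, -1.6]
width: 37.1
grasp_force: 29.5
```

>>> {"api": "step_arm", "payload": {"targets": [[[0, 0, -0.02, 0, 0, 0, 0], [0, 0, -0.02, 0, 0, 0, 0], [0, 0, 0, 0, 0, 0, 0], [0, 0, 0, 0, 0, 0, 0], [0, 0, 0, 0, 0, 0, 0]]]}}

```text
t: 35.58
ee_pos: [497.8, -367.3, 230.8]
orientation: [2.14, 2.3, 0.0]
ft_force: [0.3, 0.7, -0.2]
width: 37.0
grasp_force: 29.5
```

>>> {"api": "step_arm", "payload": {"targets": [[[0, 0, -0.02, 0, 0, 0, 0], [0, 0, -0.02, 0, 0, 0, 0], [0, 0, 0, 0, 0, 0, 0], [0, 0, 0, 0, 0, 0, 0], [0, 0, 0, 0, 0, 0, 0]]]}}

```text
t: 36.2
ee_pos: [497.8, -367.3, 228.7]
orientation: [-2.14, -2.3, 0.0]
ft_force: [-0.5, 0.4, -1.5]
width: 37.0
grasp_force: 29.5
```

>>> {"api": "step_arm", "payload": {"targets": [[[0, 0, -0.02, 0, 0, 0, 0], [0, 0, -0.02, 0, 0, 0, 0], [0, 0, 0, 0, 0, 0, 0], [0, 0, 0, 0, 0, 0, 0], [0, 0, 0, 0, 0, 0, 0]]]}}

```text
t: 36.83
ee_pos: [498.0, -367.6, 228.2]
orientation: [2.139, 2.299, -0.0]
ft_force: [-3.0, 2.4, 12.0]
width: 36.7
grasp_force: 30.3
```

Contact at 228 mm, as expected. I'll ease off 1 mm, release, and go for the garlic.

>>> {"api": "step_arm", "payload": {"targets": [[[0, 0, 0.03, 0, 0, 0, 0], [0, 0, 0, 0, 0, 0, 0.4], [0, 0, 0, 0, 0, 0, 0.6], [0, 0, 0, 0, 0, 0, 0.7], [0, 0, 0, 0, 0, 0, 0.7]]]}}

```text
t: 37.45
ee_pos: [497.8, -367.3, 228.0]
orientation: [-2.14, -2.3, 0.0]
ft_force: [0.2, -0.4, -0.0]
width: 60.6
grasp_force: 0.0
```

>>> {"api": "step_arm", "payload": {"targets": [[[0, 0, 0.3, 0, 0, 0, 0.7], [0, 0, 0.6, 0, 0, 0, 0.7], [-0.2, 0.1, 0.8, 0, 0, 0, 0.7], [-0.4, 0.4, 0.8, 0, 0, 0, 0.8], [-0.4, 0.8, 0.4, 0, 0, 0, 1]]]}}

```text
t: 38.08
ee_pos: [447.7, -302.7, 376.4]
orientation: [2.139, 2.295, 0.001]
ft_force: [-0.7, 1.3, 0.2]
width: 77.1
grasp_force: 0.0
```

```bash
python3 - <<'E'
from h import *
d=snap('wrist','w14');print(readout.get_obs()['ee_pos'])
E
```

```text
[ 445.27253725 -298.5466682   377.17754886]
```

>>> {"api": "step_arm", "payload": {"targets": [[[0, 0.6, 0, 0, 0, 0, 1], [0, 0.9, 0, 0, 0, 0, 1], [0.2, 0.9, 0, 0, 0, 0, 1], [0.2, 0.9, 0, 0, 0, 0, 1], [0.2, 0.9, 0, 0, 0, 0, 1]]]}}

```text
t: 38.75
ee_pos: [478.0, -91.0, 374.1]
orientation: [2.14, 2.299, 0.001]
ft_force: [1.3, -0.2, 0.3]
width: 87.6
grasp_force: 0.0
```

>>> {"api": "step_arm", "payload": {"targets": [[[0.2, 0.9, 0, 0, 0, 0, 1], [0.2, 0.9, 0, 0, 0, 0, 1], [0.2, 0.9, 0, 0, 0, 0, 1], [0.2, 0.9, 0, 0, 0, 0, 1], [0.2, 0.9, 0, 0, 0, 0, 1]]]}}

```text
t: 39.38
ee_pos: [528.0, 134.3, 374.1]
orientation: [2.14, 2.3, 0.001]
ft_force: [0.8, -0.7, -0.6]
width: 87.5
grasp_force: 0.0
```

>>> {"api": "step_arm", "payload": {"targets": [[[0.2, 0.9, 0, 0, 0, 0, 1], [0.2, 0.9, 0, 0, 0, 0, 1], [0.2, 0.9, 0, 0, 0, 0, 1], [0.2, 0.8, 0, 0, 0, 0, 1], [0.15, 0.5, 0, 0, 0, 0, 1]]]}}

```text
t: 40.0
ee_pos: [575.4, 334.6, 374.0]
orientation: [2.139, 2.301, 0.002]
ft_force: [-0.9, -0.4, -0.6]
width: 88.1
grasp_force: 0.0
```

>>> {"api": "step_arm", "payload": {"targets": [[[0, 0.2, -0.2, 0, 0, 0, 1], [0, 0, -0.4, 0, 0, 0, 1], [0, 0, -0.4, 0, 0, 0, 1], [0, 0, 0, 0, 0, 0, 1], [0, 0, 0, 0, 0, 0, 1]]]}}

```text
t: 40.62
ee_pos: [575.5, 342.1, 323.1]
orientation: [-2.141, -2.299, 0.001]
ft_force: [0.0, -0.1, 0.3]
width: 87.6
grasp_force: 0.0
```

```bash
python3 - <<'E'
from h import *
d=snap('wrist','w15');print(readout.get_obs()['ee_pos'])
w=load('w3');print('bottle',[onz(w,u,v,z,1).round() for u,v,z in((480,137,0),(480,137,120),(500,165,0))])
p=d['pixels'];lab=cv2.cvtColor(p,cv2.COLOR_RGB2LAB).astype(int)[...,2]
m=((lab-124)>5).astype(np.uint8);m[:, :240]=0;m[:,400:]=0;m[:140]=0;m[285:]=0
n,l,s,c=cv2.connectedComponentsWithStats(m)
for i in range(1,n):
    if s[i,4]>200: print(s[i],c[i],onz(d,*c[i],28,1).round(1))
print(proj(d,(583,389,28),1), np.median(lab[150:280,240:400]))
E
```

```text
[575.63299677 342.33872237 323.61026316]
bottle [array([733., 352.,   0.]), array([679., 346., 120.]), array([761., 326.,   0.])]
[ 299  140   74   72 4064] [336.45718504 173.81938976] [582.9 388.5  28. ]
[336.65315828 173.10504558] 123.0
```

The garlic is at (583, 388.5), matching the prediction, and the bottle (x≥733) is clear. Gripping the garlic.

>>> {"api": "step_arm", "payload": {"targets": [[[0.15, 0.5, 0, 0, 0, 0, 1], [0, 0.43, 0, 0, 0, 0, 1], [0, 0, -0.4, 0, 0, 0, 1], [0, 0, -0.7, 0, 0, 0, 1], [0, 0, -0.7, 0, 0, 0, 1]]]}}

```text
t: 41.3
ee_pos: [582.1, 388.5, 231.1]
orientation: [-2.14, -2.3, 0.002]
ft_force: [-0.4, -0.0, 0.5]
width: 87.7
grasp_force: 0.0
```

>>> {"api": "step_arm", "payload": {"targets": [[[0, 0, -0.6, 0, 0, 0, 1], [0, 0, -0.27, 0, 0, 0, 1], [0, 0, 0, 0, 0, 0, 0], [0, 0, 0, 0, 0, 0, 0], [0, 0, 0, 0, 0, 0, 0]]]}}

```text
t: 41.92
ee_pos: [583.3, 389.4, 191.1]
orientation: [2.14, 2.299, 0.004]
ft_force: [0.7, -0.2, -0.4]
width: 61.3
grasp_force: 0.0
```

>>> {"api": "step_arm", "payload": {"targets": [[[0, 0, 0, 0, 0, 0, 0], [0, 0, 0, 0, 0, 0, 0], [0, 0, 0.3, 0, 0, 0, 0], [0, 0, 0.7, 0, 0, 0, 0], [0, 0, 0.9, 0, 0, 0, 0]]]}}

```text
t: 42.55
ee_pos: [582.4, 388.9, 285.2]
orientation: [-2.14, -2.299, 0.003]
ft_force: [0.1, 0.7, 0.9]
width: 50.8
grasp_force: 30.0
```

>>> {"api": "step_arm", "payload": {"targets": [[[0, 0, 0.7, 0, 0, 0, 0], [0, -0.3, 0.5, 0, 0, 0, 0], [-0.2, -0.7, 0, 0, 0, 0, 0], [-0.3, -0.9, 0, 0, 0, 0, 0], [-0.3, -0.9, 0, 0, 0, 0, 0]]]}}

```text
t: 43.18
ee_pos: [542.1, 248.0, 345.5]
orientation: [2.139, 2.3, 0.001]
ft_force: [0.6, 0.4, -0.8]
width: 50.5
grasp_force: 30.0
```

>>> {"api": "step_arm", "payload": {"targets": [[[-0.3, -0.9, 0, 0, 0, 0, 0], [-0.3, -0.9, 0, 0, 0, 0, 0], [-0.3, -0.9, 0, 0, 0, 0, 0], [-0.3, -0.9, 0, 0, 0, 0, 0], [-0.3, -0.9, 0, 0, 0, 0, 0]]]}}

```text
t: 43.8
ee_pos: [467.1, 22.9, 345.5]
orientation: [2.139, 2.299, 0.001]
ft_force: [1.3, 0.5, -0.3]
width: 50.8
grasp_force: 30.0
```

>>> {"api": "step_arm", "payload": {"targets": [[[-0.3, -0.9, 0, 0, 0, 0, 0], [-0.26, -0.9, 0, 0, 0, 0, 0], [0, -0.9, 0, 0, 0, 0, 0], [0, -0.9, 0, 0, 0, 0, 0], [0, -0.8, 0, 0, 0, 0, 0]]]}}

```text
t: 44.42
ee_pos: [439.6, -197.4, 345.6]
orientation: [2.14, 2.298, 0.001]
ft_force: [0.0, 0.3, 0.3]
width: 50.3
grasp_force: 30.0
```

>>> {"api": "step_arm", "payload": {"targets": [[[0, -0.5, 0, 0, 0, 0, 0], [0, -0.2, 0, 0, 0, 0, 0], [0, 0, 0, 0, 0, 0, 0], [0, 0, 0, 0, 0, 0, 0], [0, 0, 0, 0, 0, 0, 0]]]}}

```text
t: 45.05
ee_pos: [439.8, -230.0, 344.7]
orientation: [-2.139, -2.301, -0.0]
ft_force: [0.4, -0.6, -0.3]
width: 50.6
grasp_force: 30.0
```

```bash
python3 - <<'E'
from h import *
d=snap('wrist','w16');snap('scene','s16');print(readout.get_obs()['ee_pos'])
p=d['pixels'].astype(int);m=((p[...,0]>90)&(p[...,1]<70)&(p[...,2]>p[...,1]+15)).astype(np.uint8);m[300:]=0
n,l,s,c=cv2.connectedComponentsWithStats(m)
for i in range(1,n):
    if s[i,4]>800: print(s[i],onz(d,*c[i],45,1).round())
E
```

```text
[ 439.86444167 -230.18495443  344.69515506]
```

>>> {"api": "step_arm", "payload": {"targets": [[[0, -0.02, -0.5, 0, 0, 0, 0], [0, 0, -0.8, 0, 0, 0, 0], [0, 0, -0.8, 0, 0, 0, 0], [0, 0, -0.6, 0, 0, 0, 0], [0, 0, -0.3, 0, 0, 0, 0]]]}}

```text
t: 45.78
ee_pos: [439.5, -231.3, 193.2]
orientation: [-2.138, -2.299, 0.001]
ft_force: [-0.5, -0.6, 0.3]
width: 50.5
grasp_force: 30.0
```

>>> {"api": "step_arm", "payload": {"targets": [[[0, 0, -0.05, 0, 0, 0, 0], [0, 0, 0, 0, 0, 0, 0], [0, 0, 0, 0, 0, 0, 0.6], [0, 0, 0, 0, 0, 0, 0.75], [0, 0, 0, 0, 0, 0, 0.75]]]}}

```text
t: 46.4
ee_pos: [439.9, -231.9, 192.6]
orientation: [2.14, 2.299, 0.0]
ft_force: [0.8, -0.4, -0.4]
width: 65.3
grasp_force: 0.0
```

>>> {"api": "step_arm", "payload": {"targets": [[[0, 0, 0.3, 0, 0, 0, 0.75], [0, 0, 0.6, 0, 0, 0, 0.75], [0, 0, 0.9, 0, 0, 0, 0.8], [0, 0, 0.9, 0, 0, 0, 0.9], [0, 0.3, 0.8, 0, 0, 0, 1]]]}}

```text
t: 47.02
ee_pos: [439.7, -217.1, 370.0]
orientation: [2.14, 2.297, 0.001]
ft_force: [-0.2, 0.3, -0.0]
width: 85.8
grasp_force: 0.0
```

>>> {"api": "step_arm", "payload": {"targets": [[[0, 0.8, 0.2, 0, 0, 0, 1], [0, 0.9, 0, 0, 0, 0, 1], [0, 0.9, 0, 0, 0, 0, 1], [0, 0.9, 0, 0, 0, 0, 1], [0, 0.9, 0, 0, 0, 0, 1]]]}}

```text
t: 47.65
ee_pos: [439.3, 4.6, 378.2]
orientation: [2.14, 2.299, 0.001]
ft_force: [-0.2, -0.6, -0.2]
width: 87.7
grasp_force: 0.0
```

>>> {"api": "step_arm", "payload": {"targets": [[[0, 0.9, 0, 0, 0, 0, 1], [0, 0.9, 0, 0, 0, 0, 1], [0, 0.9, 0, 0, 0, 0, 1], [0, 0.5, 0, 0, 0, 0, 1], [0, 0, 0, 0, 0, 0, 1]]]}}

```text
t: 48.28
ee_pos: [439.5, 164.4, 378.0]
orientation: [2.137, 2.302, 0.001]
ft_force: [-0.6, -0.4, -0.6]
width: 88.0
grasp_force: 0.0
```

```bash
python3 - <<'E'
from h import *
t=snap('top','t20');snap('scene','s20');p=t['pixels']
def find(m,z,n,mn=40):
    k,l,s,c=cv2.connectedComponentsWithStats(m.astype(np.uint8))
    for i in range(1,k):
        if s[i,4]>mn and s[i,0]>350 and 180<s[i,1]<300: print(n,s[i],onz(t,s[i,0]+s[i,2]/2-.5,s[i,1]+s[i,3]/2-.5,z).round(1))
q=p.astype(int);r,g,b=q[...,0],q[...,1],q[...,2]
find((r>120)&(g<70)&(b<70),107,'caps')
d=np.abs(q-load('t10')['pixels'].astype(int)).sum(2)>60
find(d,75,'changed since mill placed')
find((r>80)&(g<70)&(b>g+15)&(r<150),45,'onion');
print([(n,proj(t,p).round()) for n,p in(('garlic',(440,-232,30)),('salt',(498,-367,75)),('mill',(503,-441,173)))])
a=cv2.imread('pics/t20.png')[175:300,350:550]
for n,(x,y) in (('garlic',proj(t,(440,-232,30))),('salt',proj(t,(498,-367,75))),('mill',proj(t,(503,-441,150)))): print(n,q[int(y),int(x)])
E
```

```text
caps [432 187  19  20 216] [ 592.5 -252.9  107. ]
caps [371 190  19  20 211] [ 587.3 -122.   107. ]
caps [401 190  19  19 182] [ 587.7 -186.3  107. ]
changed since mill placed [472 233  26  19 379] [ 495.7 -355.1   75. ]
changed since mill placed [412 257  27  24 465] [ 439.  -222.4   75. ]
[('garlic', array([424., 268.])), ('salt', array([490., 241.])), ('mill', array([546., 235.]))]
garlic [138 110  92]
salt [134 133 130]
mill [107  76  47]
```

Numeric checks against the calibrated views all agree:
- **Jars:** the three caps sit at their bay centres.
- **Mill:** unchanged in its ring since I placed it.
- **Salt:** cap and base are where an upright shaker would show.
- **Garlic:** in the free half of the tray.
- **Onion:** hasn't moved.

Handing in.

```bash
python3 -c "
from h import *
print(ctrl.close_job())"
```

```text
the job is handed in; nothing more can be done
None
```

I put both jars, the pepper mill, the salt shaker and the garlic in their places and handed the job in at about 48 s; the final camera check showed everything where it should be and the rack jar and onion unmoved, though no verdict came back.

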